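# Sort out the mixed-up crock lids

### The job

The crock lids are mixed up: the red and the blue crock wear each other's lid, and the yellow lid has been pushed back under the lip of the low wooden shelf. Give every crock the lid of its own colour, seated level in its mouth; the cork mat is free for putting a lid down meanwhile. Leave the crocks and the glass jar standing where they are.

Things in the scene. Friction and masses are not known exactly. Their poses are not given: they have to be found in the camera images.
- lid_red_center (a point): red lid, round, 0.11-0.22 kg; sizes in mm. Point: on its axis, half-way up, 25 above its underside; z up. From below: plug diameter 102, 8 high; plate diameter 128, 5 thick; neck diameter 18, 7 high; upright knob diameter 24, from 5 below to 25 above this point: pinch it from above. Starts on the blue crock.
- lid_blue_center (a point): blue lid, round, 0.11-0.22 kg; sizes in mm. Point: on its axis, half-way up, 25 above its underside; z up. From below: plug diameter 102, 8 high; plate diameter 128, 5 thick; neck diameter 18, 7 high; upright knob diameter 24, from 5 below to 25 above this point: pinch it from above. Starts on the red crock.
- lid_yellow_center (a point): yellow lid, round, 0.11-0.22 kg; sizes in mm. Point: on its axis, half-way up, 25 above its underside; z up. From below: plug diameter 102, 8 high; plate diameter 128, 5 thick; neck diameter 18, 7 high; upright knob diameter 24, from 5 below to 25 above this point: pinch it from above. Starts on the counter, back 25-40 mm of plate under the shelf's lip, knob in front, axis 24-39 mm from the lip: slide out level 45 mm or more, then lift.
- crock_red: red stoneware crock, loose, 0.9 kg: round, outer diameter 144, height 80, wall 12, mouth diameter 120. Origin: centre of its underside, z up. A seated lid's plate rests on the rim, plug inside with 9 mm play all round, lid's half-way point 97 mm above this origin. Wears the wrong lid at the start.
- crock_blue: blue stoneware crock, loose, 0.9 kg: round, outer diameter 144, height 80, wall 12, mouth diameter 120. Origin: centre of its underside, z up. A seated lid's plate rests on the rim, plug inside with 9 mm play all round, lid's half-way point 97 mm above this origin. Wears the wrong lid at the start.
- crock_yellow: yellow stoneware crock, loose, 0.9 kg: round, outer diameter 144, height 80, wall 12, mouth diameter 120. Origin: centre of its underside, z up. A seated lid's plate rests on the rim, plug inside with 9 mm play all round, lid's half-way point 97 mm above this origin. Open at the start.
- mat: A bare round cork mat fixed on the counter, diameter 140, 4 mm thick; origin at the centre of its underside. A free spot where a lid can be set down meanwhile.
- shelf_lip (a point): Middle of the upper front edge (the lip) of the fixed low wooden shelf, 200 wide, 180 deep; board top 34 mm, underside 22 mm above the counter; three spice pots on its back half reach 96 mm. x points level into the shelf, y along the front edge, z up: the yellow lid slides out along -x.
- jar_center (a point): Glass storage jar with a steel cap (loose bystander, 0.4 kg), diameter 68, 120 tall; this point is half-way up on its axis.

How it is judged:
By the outcome, as a careful person would: the job done as asked, in the order asked, and still so for the second after the job is handed in, with the robot touching nothing.
It also fails if it takes over 128 s, if anything falls off the work surface, if the arm or the gripper's body presses on something with over 40 N, if the wrist force passes 120 N, or if a joint passes its speed limit or range.

### The arm

A 7-joint arm with a two-finger parallel gripper is mounted at the origin on the work surface. World frame = base frame: x ahead of the robot, y to its left, z up, the work surface at z = 0. Lengths are in m, angles in rad, forces in N, time in s.
With the tool pointing down it reaches from about 0.425 to 1.025 m from the base axis. Payload 9.4 kg.
Tool frame: the origin (TCP) lies at the very end of the fingers, on their centre line; the grasp point (between the pads) lies 19 mm behind it; x points along the fingers, z is the direction in which the jaws open and shut, and the axes are right-handed (so a half turn about x gives the same grasp; the last joint's range is limited). The gripper opens to 85 mm and grips with 20 to 120 N. Pads are 22 mm wide; open, the fingers measure 114 mm over their backs; the gripper's body (76 mm by 85 mm) begins 54 mm behind the grasp point. The pads swing forward as they close: fully open they stand 13 mm farther back than shut.
Start: joints at [1.124, 0.599, -0.003, 1.599, 0.002, 0.943, -0.08], TCP at [0.262, -0.676, 0.231] pointing down, gripper open.
Joint ranges: [-2.57, 2.57], [-0.35, 1.97], [-1.29, 1.29], [0.11, 2.56], [-1.05, 4.19], [0.11, 1.86], [-2.63, 2.63]. Speed limits (rad/s): [2.22, 2.22, 3.01, 3.01, 3.14, 3.14, 3.14].

### API

Orientations are given as a unit quaternion [w, x, y, z].
In Python, from cell import robot gives the robot as it stands. The module is installed in compiled form; this text tells all that it offers.
- The arm moves only by the shell command python3 -m jog 'ROWS' [FORCE]. ROWS is JSON, a list of rows, each a list of 7 numbers: the shift along the world's x, y, z in cm, then the turn, a rotation vector about the world's x, y, z in rad, then the closure, from -1 (fully open) to 1 (shut). A call has exactly 5 rows; each row is the pose to reach, as a shift and turn from the pose measured when the call began; what a row does not reach only later rows make up. A row lasts 1/10 s, in which the tool goes at most 50 mm and 8.59 degrees, less where a joint would pass 70% of its speed; a pose out of reach is approached as far as the arm can. A call with a gripper value outside its range is refused whole. The fingers move at their own pace and stop on an object; FORCE is the grip in N (left out, the last holds). Time passes only in rows, so rows that repeat a pose let the fingers close, or fill a call up. It gives the time, the measured TCP pose, the force and the opening at its end, in the units of the state.
- robot.sense(): the state, without advancing time (a new reading comes with each control period).
- robot.grab_frame(name): name is "scene" or "top" or "wrist"; returns (picture, depth): 384x512x3 uint8, red, green, blue; 384x512 float32, m along the optical axis (not along the pixel's ray), 0 where there is no reading.
- robot.camera_model(name): a dict with "fx", "fy", "cx", "cy" (pixels), "dist" ([k1, k2, p1, p2, k3] as OpenCV has them; the pictures are not rectified), "R" (3x3) and "t" (3): a world point X has camera coordinates R X + t. Camera axes: x right, y down, z forward; pixel columns grow to the right and rows downward; lengths in m; the calibration is good to about 2 mm. A picture is of the moment at which its call begins: read the wrist's pose just before it. camera_model takes no time and is no camera call; for the wrist camera it gives the pose at the moment of the call.
- robot.finish_job(): hands the job in, once; it reports no verdict.
Trained networks look in the newest picture that a camera, given by its name, has taken for a name from the list of things; names that differ only in an ending like _2 or _b are one class to them, and where a whole thing is asked for, a point or a joint stands for the part that bears it (a point fixed in the world has none). Each returns a list of dicts, best first, with "conf" (0 to 1); they miss things now and then, are a little off and sometimes report something else, mostly with a low value. They report only what shows in the picture. A call takes as long as a camera call.
- robot.masks_of(target, camera): "region" (384x512 bool, what is visible of it) and "box" ([left, top, right, bottom] in pixels, round what is visible of it).
The state is a dict: "time_s": time; "joints": joint angles; "qd": joint speeds; "effort": joint torques, N m; "tool_pos": TCP position; "eef_rot": TCP orientation; "force": force on the tool from outside, world axes, zero at the start; "torque": the same for the moment, N m; "grip_width": opening from 0.0 (shut) to 1.0 (fully open).
Only numpy, scipy, OpenCV 4.12 (cv2) and the standard library are available. Lean on these libraries where they do the work, as an engineer would, in place of code of your own. Each camera call takes 0.05 s, during which the arm holds its last target. There are 200 camera calls.

## Working session

There is one attempt and no reset: what is moved stays moved. The work goes in short steps, Python scripts to look and compute and a shell command to move; the robot and the scene stay as the last step left them, time stands still between calls to the robot, and variables do not carry over. Pictures are saved under pics/ and viewed, about 12 in all and at most 16, crops included, and the job is handed in when it is done.

```bash
mkdir -p pics; cat > h.py <<'E'
import numpy as np, cv2
from cell import robot
def pts(cam, depth, mask):
    m=robot.camera_model(cam); v,u=np.nonzero(mask&(depth>0)); z=depth[v,u]
    K=np.array([[m['fx'],0,m['cx']],[0,m['fy'],m['cy']],[0,0,1]])
    n=cv2.undistortPoints(np.c_[u,v].astype(float).reshape(-1,1,2),K,np.array(m['dist'])).reshape(-1,2)
    X=np.c_[n*z[:,None],z]
    return (X-np.array(m['t']))@np.array(m['R'])
def circ(P):
    (c,r)=cv2.minEnclosingCircle(P[:,:2].astype(np.float32)); 
    A=np.c_[2*P[:,:2],np.ones(len(P))]; 
    return np.round(c,4),round(r,4)
E
python3 - <<'E'
from h import *
s=robot.sense(); print(s['tool_pos'],s['eef_rot'],s['time_s'],s['grip_width'],s['force'])
for cam in ['top','scene']:
    im,d=robot.grab_frame(cam); cv2.imwrite(f'pics/{cam}0.png',im[...,::-1])
    for n in ['lid_red_center','lid_blue_center','lid_yellow_center','crock_red','crock_blue','crock_yellow','mat','jar_center','shelf_lip']:
        for r in robot.masks_of(n,cam)[:2]:
            P=pts(cam,d,r['region'])
            if len(P)<10: print(cam,n,'few');continue
            q=np.percentile(P,[2,50,98],axis=0).round(3)
            T=P[P[:,2]>np.percentile(P[:,2],98)-.012]
            print(cam,n,round(r['conf'],2),r['box'],len(P),q.tolist(),'top',T.mean(0).round(4),np.percentile(T,[3,97],axis=0).mean(0).round(4))
E
```

```text
[ 0.26181418 -0.67556104  0.23039409] [ 0.5829167   0.39981105  0.58389297 -0.39928467] 0.0 0.9989699616778228 [ 0.26401584  0.57498163 -0.60474317]
top lid_red_center 0.93 [134.7, 215.7, 181.4, 266.3] 1776 [[0.34, 0.205, 0.081], [0.397, 0.259, 0.085], [0.455, 0.317, 0.122]] top [0.3981 0.2595 0.1212] [0.3982 0.2602 0.1197]
top lid_blue_center 0.79 [375.6, 181.2, 420.8, 228.7] 1624 [[0.487, -0.436, 0.08], [0.541, -0.376, 0.085], [0.6, -0.321, 0.121]] top [ 0.5423 -0.3779  0.1208] [ 0.5421 -0.3789  0.1186]
top lid_blue_center 0.59 [369.2, 181.5, 421.9, 236.4] 775 [[0.47, -0.443, -0.0], [0.501, -0.336, 0.076], [0.608, -0.308, 0.085]] top [ 0.5192 -0.3595  0.08  ] [ 0.5402 -0.3766  0.0803]
top lid_yellow_center 0.71 [235.5, 170.8, 279.2, 206.3] 1348 [[0.528, -0.053, -0.001], [0.578, 0.01, 0.013], [0.626, 0.067, 0.049]] top [0.5866 0.0071 0.0481] [0.5871 0.0069 0.0472]
top crock_red 0.72 [366.5, 183.9, 422.1, 238.2] 704 [[0.47, -0.441, 0.01], [0.502, -0.332, 0.075], [0.607, -0.307, 0.084]] top [ 0.5186 -0.3568  0.0794] [ 0.5397 -0.3752  0.0787]
top crock_blue 0.57 [130.7, 216.7, 186.1, 2
[... 2116 characters left out ...]
rock_yellow 0.96 [333.3, 228.1, 389.4, 283.6] 2442 [[0.49, 0.301, 0.002], [0.542, 0.368, 0.031], [0.625, 0.429, 0.08]] top [0.5551 0.3661 0.0766] [0.5547 0.3663 0.0756]
scene mat 0.84 [195.3, 115.5, 235.0, 151.1] 987 [[0.312, -0.323, -0.004], [0.375, -0.258, 0.001], [0.435, -0.195, 0.005]] top [ 0.3742 -0.2579  0.0007] [ 0.3736 -0.2593  0.0005]
scene jar_center 0.9 [279.0, 257.4, 304.4, 293.9] 790 [[0.658, 0.195, -0.001], [0.715, 0.228, 0.115], [0.734, 0.258, 0.121]] top [0.7014 0.2259 0.1177] [0.701  0.2258 0.1173]
scene shelf_lip 0.71 [177.4, 199.9, 266.4, 291.2] 4178 [[0.622, -0.1, 0.01], [0.721, 0.004, 0.033], [0.812, 0.099, 0.096]] top [ 0.7627 -0.0127  0.0934] [ 0.7623 -0.0137  0.0914]
```

View pics/top0.png

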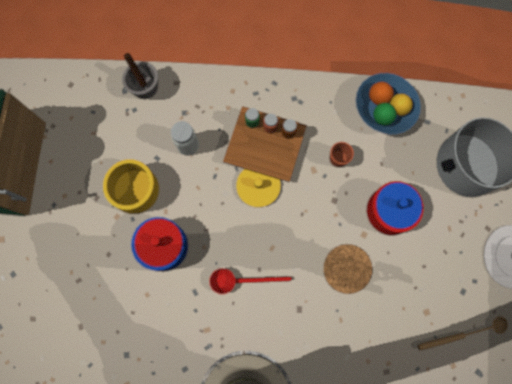

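```bash
python3 - <<'E'
from h import *
from scipy.spatial.transform import Rotation as R
s=robot.sense(); w,x,y,z=s['eef_rot']; print(R.from_quat([x,y,z,w]).as_matrix().round(3))
# shelf front edge from top depth
im,d=robot.grab_frame('top'); P=pts('top',d,d>0)
S=P[(P[:,2]>.028)&(P[:,2]<.038)&(P[:,0]>.58)&(P[:,0]<.85)&(abs(P[:,1])<.13)]
r=cv2.minAreaRect((S[:,:2]*1000).astype(np.float32)); print(r)
print('corners',cv2.boxPoints(r))
# knobs and rims
for n,c,z0 in [('blue lid',(.542,-.378),.105),('red lid',(.398,.26),.105),('yel',(.587,.007),.04)]:
    K=P[(np.hypot(*(P[:,:2]-c).T)<.035)&(P[:,2]>z0)&(P[:,2]<z0+.05)]; print(n,len(K),circ(K),K.mean(0).round(4))
C=P[(np.hypot(*(P[:,:2]-(.55,.364)).T)<.09)&(P[:,2]>.076)]; print('crockY rim',circ(C))
for n,c in [('crock under blue',(.542,-.378)),('crock under red',(.398,.26))]:
    C=P[(np.hypot(*(P[:,:2]-c).T)<.09)&(P[:,2]>.072)]; print(n,circ(C))
E
```

```text
[[-0.     0.932  0.361]
 [-0.     0.361 -0.932]
 [-1.    -0.     0.   ]]
((695.47119140625, -0.4292755126953125), (200.82867431640625, 214.30905151367188), 76.59777069091797)
corners [[ 567.9602    -73.272125]
 [ 776.433    -122.94591 ]
 [ 822.9822     72.413574]
 [ 614.5094    122.08736 ]]
blue lid 66 (array([ 0.5428, -0.3786]), 0.0113) [ 0.5418 -0.3774  0.1193]
red lid 80 (array([0.399, 0.26 ]), 0.0124) [0.3979 0.2591 0.1204]
yel 59 (array([0.5874, 0.0077]), 0.0119) [0.5868 0.0074 0.0493]
crockY rim (array([0.553 , 0.3641]), 0.0731)
crock under blue (array([ 0.5414, -0.3775]), 0.0734)
crock under red (array([0.3959, 0.2639]), 0.0731)
```

Top view: the blue lid on the red crock is at (398,205), the red lid on the blue crock at (158,243) and the open yellow crock at (130,186). The yellow lid (258,186) is under the shelf, the mat is at (348,268) and the jar at (184,137). The depth values agree. First I'll go above the blue lid.

```bash
python3 -m jog '[[5,5,0,0,0,0,-1],[10,10,0,0,0,0,-1],[14,15,0,0,0,0,-1],[18,20,0,0,0,0,-1],[22,24,0,0,0,0,-1]]' 40; python3 -m jog '[[3,3,0,0,0,0,-1],[6,6,0,0,0,0,-1],[6,6,0,0,0,0,-1],[6,6,0,0,0,0,-1],[6,6,0,0,0,0,-1]]'
cat > look.py <<'E'
import sys
from h import *
# usage: look.py tag x y zlo zhi : finds knob (or rim) near x,y by depth in wrist cam
tag=sys.argv[1]; x,y,lo,hi,r=map(float,sys.argv[2:7])
s=robot.sense(); im,d=robot.grab_frame('wrist'); cv2.imwrite(f'pics/{tag}.png',im[...,::-1])
P=pts('wrist',d,d>0); K=P[(np.hypot(*(P[:,:2]-(x,y)).T)<r)&(P[:,2]>lo)&(P[:,2]<hi)]
print('tcp',s['tool_pos'].round(4) if hasattr(s['tool_pos'],'round') else s['tool_pos'],s['time_s'],s['grip_width'],s['force'])
if len(K)>5:
    c=circ(K); print(len(K),c,K.mean(0).round(4),'zmax',K[:,2].max().round(4)); print('shift cm',((np.array([*c[0]])-s['tool_pos'][:2])*100).round(2))
E
python3 look.py w1 .542 -.378 .105 .14 .04
```

```text
time_s: 1.55
tool_pos: [0.4321, -0.4905, 0.2315]
eef_rot: [0.583, 0.4, 0.583, -0.4]
force: [-0.0, 0.3, 0.1]
grip_width: 1.001
time_s: 2.05
tool_pos: [0.4911, -0.4316, 0.2315]
eef_rot: [0.583, 0.4, 0.583, -0.4]
force: [-0.4, 0.6, 0.8]
grip_width: 1.0
tcp [ 0.4911 -0.4316  0.2315] 2.05 0.9995880757436739 [-0.41965226  0.55342869  0.77890371]
710 (array([ 0.5454, -0.3821]), 0.0119) [ 0.5457 -0.3827  0.1218] zmax 0.1244
shift cm [5.43 4.95]
```

```bash
python3 -m jog '[[3,2.5,-2,0,0,0,-1],[5.3,4.9,-4,0,0,0,-1],[5.3,4.9,-5,0,0,0,-1],[5.3,4.9,-5,0,0,0,-1],[5.3,4.9,-5,0,0,0,-1]]'; python3 look.py w2 .543 -.38 .105 .14 .04
```

```text
time_s: 2.6
tool_pos: [0.5425, -0.3849, 0.1817]
eef_rot: [0.582, 0.4, 0.582, -0.402]
force: [0.6, -0.8, -0.0]
grip_width: 1.001
tcp [ 0.5425 -0.3849  0.1817] 2.6 1.0009529889584543 [ 0.64373717 -0.84303406 -0.02777494]
1001 (array([ 0.5467, -0.3812]), 0.0119) [ 0.5483 -0.3808  0.121 ] zmax 0.1246
shift cm [0.42 0.37]
```

View pics/w2.png

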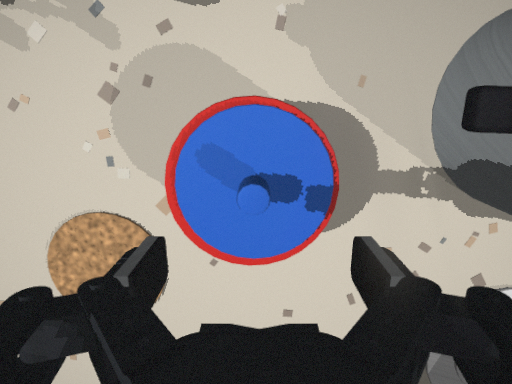

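The blue lid is seated in the red crock, with its knob at (254,197) and the open fingers below it in the picture. I'll descend and grip.

```bash
python3 -m jog '[[0.25,0.45,-3,0,0,0,-1],[0.25,0.45,-6,0,0,0,-1],[0.25,0.45,-8,0,0,0,-1],[0.25,0.45,-9,0,0,0,-1],[0.25,0.45,-9,0,0,0,-1]]'; python3 -m jog '[[0,0,0,0,0,0,1],[0,0,0,0,0,0,1],[0,0,0,0,0,0,1],[0,0,0,0,0,0,1],[0,0,0,0,0,0,1]]' 40;python3 -m jog '[[0,0,0,0,0,0,1],[0,0,0.5,0,0,0,1],[0,0,1,0,0,0,1],[0,0,2,0,0,0,1],[0,0,2,0,0,0,1]]' 40
```

```text
time_s: 3.15
tool_pos: [0.5442, -0.3814, 0.0917]
eef_rot: [0.582, 0.401, 0.582, -0.402]
force: [-0.6, -0.3, 0.6]
grip_width: 1.0
time_s: 3.65
tool_pos: [0.5444, -0.3814, 0.0925]
eef_rot: [0.582, 0.401, 0.582, -0.402]
force: [-0.5, 0.6, 5.4]
grip_width: 0.268
time_s: 4.15
tool_pos: [0.5452, -0.382, 0.1142]
eef_rot: [0.583, 0.401, 0.581, -0.402]
force: [-0.1, -1.0, -1.3]
grip_width: 0.272
```

```bash
python3 -m jog '[[0,0,2,0,0,0,1],[0,0,4,0,0,0,1],[-3,2,6,0,0,0,1],[-6,4,6,0,0,0,1],[-9,6.2,6,0,0,0,1]]';python3 -m jog '[[-3,2,0,0,0,0,1],[-6,4,0,0,0,0,1],[-8.5,6.2,0,0,0,0,1],[-8.5,6.2,-3,0,0,0,1],[-8.5,6.2,-6,0,0,0,1]]'; python3 - <<'E'
from h import *
im,d=robot.grab_frame('top'); s=robot.sense(); P=pts('top',d,d>0);print(s['tool_pos'],s['joints'])
C=P[(np.hypot(*(P[:,:2]-(.542,-.378)).T)<.1)&(P[:,2]>.07)&(P[:,2]<.09)];print('red crock rim',circ(C))
E
```

```text
time_s: 4.65
tool_pos: [0.4544, -0.3197, 0.175]
eef_rot: [0.584, 0.401, 0.58, -0.402]
force: [0.5, 0.1, -1.7]
grip_width: 0.267
time_s: 5.15
tool_pos: [0.3697, -0.2578, 0.1158]
eef_rot: [0.585, 0.401, 0.579, -0.402]
force: [0.9, -1.2, -1.4]
grip_width: 0.267
[ 0.36859666 -0.25692732  0.11167043] [ 0.49188281  0.4831189  -0.01576731  2.32556253  0.03038103  0.33058745
 -0.75834899]
red crock rim (array([ 0.5415, -0.3774]), 0.0725)
```

```bash
python3 -m jog '[[0,0,-3,0,0,0,1],[0,0,-6,0,0,0,1],[0,0,-7.8,0,0,0,1],[0,0,-8.3,0,0,0,1],[0,0,-8.6,0,0,0,1]]'
```

```text
time_s: 5.7
tool_pos: [0.3691, -0.2573, 0.0263]
eef_rot: [0.582, 0.401, 0.582, -0.402]
force: [-0.1, 0.5, -0.9]
grip_width: 0.267
```

```bash
python3 -m jog '[[0,0,-0.1,0,0,0,1],[0,0,-0.2,0,0,0,1],[0,0,-0.2,0,0,0,0],[0,0,-0.2,0,0,0,-1],[0,0,-0.2,0,0,0,-1]]';  python3 -m jog '[[0,0,0,0,0,0,-1],[0,0,0,0,0,0,-1],[0,0,3,0,0,0,-1],[0,0,7,0,0,0,-1],[0,0,12,0,0,0,-1]]'
```

```text
time_s: 6.2
tool_pos: [0.3694, -0.2575, 0.0249]
eef_rot: [0.583, 0.401, 0.581, -0.402]
force: [0.8, 0.2, 0.9]
grip_width: 0.767
time_s: 6.7
tool_pos: [0.3685, -0.2569, 0.1452]
eef_rot: [0.581, 0.4, 0.583, -0.402]
force: [1.4, -1.1, 0.1]
grip_width: 0.999
```

```bash
python3 -m jog '[[2,3,2,0,0,0,-1],[5,7,4,0,0,0,-1],[8,11,6,0,0,0,-1],[10,15,7,0,0,0,-1],[11,19,7,0,0,0,-1]]';python3 -m jog '[[0,4,0,0,0,0,-1],[0,8,0,0,0,0,-1],[-1,12,0,0,0,0,-1],[-2,16,0,0,0,0,-1],[-4,20,0,0,0,0,-1]]'; python3 -m jog '[[-1,4,0,0,0,0,-1],[-3,8,0,0,0,0,-1],[-4,12,-2,0,0,0,-1],[-4,12,-3,0,0,0,-1],[-4,12,-3,0,0,0,-1]]'; python3 look.py w3 .398 .26 .105 .14 .04; python3 look.py w3b .398 .26 .07 .09 .09
```

```text
time_s: 7.2
tool_pos: [0.481, -0.065, 0.217]
eef_rot: [0.583, 0.401, 0.582, -0.402]
force: [0.9, -0.3, 0.0]
grip_width: 0.999
time_s: 7.7
tool_pos: [0.441, 0.1368, 0.217]
eef_rot: [0.583, 0.402, 0.581, -0.401]
force: [0.9, 0.4, -0.1]
grip_width: 0.999
time_s: 8.2
tool_pos: [0.3998, 0.2569, 0.1858]
eef_rot: [0.583, 0.4, 0.582, -0.402]
force: [0.1, -0.6, 1.2]
grip_width: 1.0
tcp [0.3998 0.2569 0.1858] 8.2 0.9995662836701158 [ 0.079068   -0.61664423  1.15349196]
966 (array([0.4014, 0.2587]), 0.012) [0.4033 0.2594 0.1211] zmax 0.125
shift cm [0.16 0.18]
tcp [0.4005 0.256  0.1864] 8.25 0.9984949177136424 [-0.45113447 -0.09799115  0.39268836]
20919 (array([0.3983, 0.2617]), 0.0718) [0.4039 0.2638 0.0849] zmax 0.0887
shift cm [-0.22  0.57]
```

```bash
python3 -m jog '[[0,0.3,-3,0,0,0,-1],[0,0.3,-6,0,0,0,-1],[0,0.3,-8,0,0,0,-1],[0,0.3,-9.2,0,0,0,-1],[0,0.3,-9.2,0,0,0,-1]]'; python3 -m jog '[[0,0,0,0,0,0,1],[0,0,0,0,0,0,1],[0,0,0,0,0,0,1],[0,0,0,0,0,0,1],[0,0,0,0,0,0,1]]' 40;python3 -m jog '[[0,0,0.5,0,0,0,1],[0,0,1.5,0,0,0,1],[0,0,3,0,0,0,1],[0,0,6,0,0,0,1],[0,0,9,0,0,0,1]]' 40
```

```text
time_s: 8.8
tool_pos: [0.4013, 0.2568, 0.0941]
eef_rot: [0.582, 0.401, 0.581, -0.404]
force: [-0.2, 0.0, -0.6]
grip_width: 1.001
time_s: 9.3
tool_pos: [0.4016, 0.2575, 0.0949]
eef_rot: [0.582, 0.402, 0.581, -0.403]
force: [-1.9, -0.1, 6.8]
grip_width: 0.267
time_s: 9.8
tool_pos: [0.4011, 0.2571, 0.1862]
eef_rot: [0.582, 0.401, 0.581, -0.403]
force: [0.7, 0.7, -2.4]
grip_width: 0.267
```

```bash
python3 -m jog '[[2,-3,1,0,0,0,1],[4,-7,2,0,0,0,1],[6,-11,3,0,0,0,1],[7,-15,3,0,0,0,1],[8,-19,3,0,0,0,1]]';python3 -m jog '[[0,-4,0,0,0,0,1],[0,-8,0,0,0,0,1],[0,-12,0,0,0,0,1],[0,-16,0,0,0,0,1],[0,-20,0,0,0,0,1]]';python3 -m jog '[[0,-4,0,0,0,0,1],[0,-8,0,0,0,0,1],[-1,-12,0,0,0,0,1],[-1,-15,0,0,0,0,1],[-1,-15,0,0,0,0,1]]'; python3 look.py w4 .542 -.378 .06 .09 .085
```

```text
time_s: 10.3
tool_pos: [0.4814, 0.0653, 0.2174]
eef_rot: [0.582, 0.402, 0.581, -0.403]
force: [0.4, 0.2, -1.7]
grip_width: 0.269
time_s: 10.8
tool_pos: [0.4808, -0.1364, 0.2182]
eef_rot: [0.582, 0.402, 0.581, -0.403]
force: [1.3, 0.2, -1.9]
grip_width: 0.266
time_s: 11.3
tool_pos: [0.4694, -0.2912, 0.2188]
eef_rot: [0.581, 0.403, 0.579, -0.406]
force: [-0.9, 0.5, -0.4]
grip_width: 0.269
tcp [ 0.4694 -0.2912  0.2188] 11.3 0.26872133444650875 [-0.87796867  0.5121861  -0.43487901]
6068 (array([ 0.5443, -0.3773]), 0.0723) [ 0.5666 -0.3912  0.077 ] zmax 0.0828
shift cm [ 7.49 -8.61]
```

View pics/w4.png

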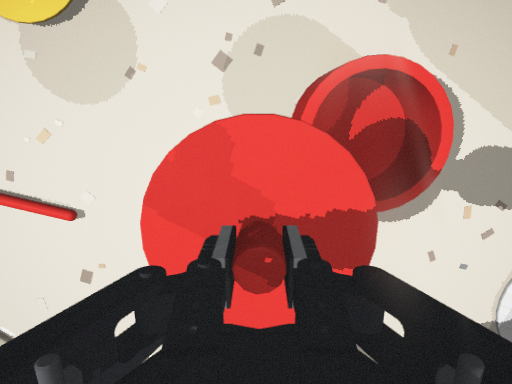

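The red lid is held level, its knob between the pads at (262,255). The empty red crock's rim is around (378,132). I'll measure the lid's offset in the hand.

```bash
cat > held.py <<'E'
from h import *
s=robot.sense(); im,d=robot.grab_frame('wrist'); P=pts('wrist',d,d>0); t=np.array(s['tool_pos'])
Q=P-t; hsv=cv2.cvtColor(im,cv2.COLOR_RGB2HSV); 
K=Q[(np.hypot(Q[:,0],Q[:,1])<.075)&(Q[:,2]>-.03)&(Q[:,2]<.005)]
# plate disc: upper plane
print('tcp',t.round(4),'n',len(K))
for lo in (-.03,-.02,-.015,-.01,-.005,0): print(lo,((K[:,2]>lo)&(K[:,2]<lo+.005)).sum(),end=' ')
zt=np.median(K[:,2]); D=K[abs(K[:,2]-zt)<.006]
A=np.c_[D[:,:2],np.ones(len(D))]; print('\nplane',np.linalg.lstsq(A,D[:,2],rcond=None)[0].round(4),'z',zt.round(4))
r=np.hypot(*D[:,:2].T); E=D[r>.045]
# far-edge circle fit: outer radius .064
from scipy.optimize import least_squares
th=np.arctan2(D[:,1],D[:,0]); ed=[]
for a in np.arange(-np.pi,np.pi,.1):
    m=(th>=a)&(th<a+.1)
    if m.sum()>20 and r[m].max()>.055: ed.append(D[m][r[m].argmax(),:2])
ed=np.array(ed); f=least_squares(lambda c:np.hypot(*(ed-c).T)-.064,[0,0],loss='soft_l1',f_scale=.001); print('lid axis minus tcp (mm)',(f.x*1000).round(1),len(ed),'rms',np.std(f.fun).round(4))
E
python3 held.py
```

```text
tcp [ 0.4699 -0.2885  0.2187] n 28534
-0.03 0 -0.02 0 -0.015 9843 -0.01 18485 -0.005 1 0 205 
plane [ 0.001  -0.002  -0.0098] z -0.0098
lid axis minus tcp (mm) [ 0.8 -0.3] 50 rms 0.0025
```

```bash
python3 -m jog '[[2,-3,0,0,0,0,1],[5,-6,0,0,0,0,1],[7.3,-8.9,0,0,0,0,1],[7.3,-8.9,-3,0,0,0,1],[7.3,-8.9,-7,0,0,0,1]]'; python3 look.py w5 .543 -.3775 .06 .084 .085
```

```text
time_s: 11.9
tool_pos: [0.5455, -0.3753, 0.1498]
eef_rot: [0.583, 0.402, 0.579, -0.403]
force: [0.8, 0.9, -1.7]
grip_width: 0.269
tcp [ 0.5455 -0.3753  0.1498] 11.9 0.2686688564111856 [ 0.84193984  0.85594715 -1.71307166]
1023 (array([ 0.5867, -0.3652]), 0.0516) [ 0.6009 -0.3593  0.072 ] zmax 0.075
shift cm [4.12 1.01]
```

Slightly off target, so I'll correct by (-0.2, -0.2) cm and lower to the seat.

```bash
python3 -m jog '[[-0.2,-0.2,-2,0,0,0,1],[-0.2,-0.2,-3.5,0,0,0,1],[-0.2,-0.2,-4.5,0,0,0,1],[-0.2,-0.2,-5,0,0,0,1],[-0.2,-0.2,-5.3,0,0,0,1]]'; python3 -m jog '[[0,0,-0.1,0,0,0,1],[0,0,-0.2,0,0,0,1],[0,0,-0.2,0,0,0,1],[0,0,-0.2,0,0,0,1],[0,0,-0.2,0,0,0,1]]'
```

```text
time_s: 12.45
tool_pos: [0.54, -0.3734, 0.0939]
eef_rot: [0.58, 0.402, 0.583, -0.403]
force: [-18.6, 12.2, 65.9]
grip_width: 0.264
time_s: 12.95
tool_pos: [0.5414, -0.3734, 0.0942]
eef_rot: [0.581, 0.402, 0.582, -0.402]
force: [-1.9, 3.0, 17.7]
grip_width: 0.267
```

```bash
python3 -m jog '[[0,0,0.1,0,0,0,0.3],[0,0,0.1,0,0,0,-1],[0,0,0.1,0,0,0,-1],[0,0,0.1,0,0,0,-1],[0,0,0.1,0,0,0,-1]]'; python3 -m jog '[[0,0,2,0,0,0,-1],[0,0,5,0,0,0,-1],[0,0,8,0,0,0,-1],[0,0,11,0,0,0,-1],[0,0,12,0,0,0,-1]]'; cat > seat.py <<'E'
import sys
from h import *
im,d=robot.grab_frame('top'); P=pts('top',d,d>0)
for n,c in [('red',(.5415,-.3774)),('blue',(.3959,.2639)),('yellow',(.553,.3641)),('mat',(.368,-.258))]:
    r=np.hypot(*(P[:,:2]-c).T); C=P[(r<.09)&(P[:,2]>.072)]
    if len(C)>20: print(n,'rim',circ(C),end=' ')
    zk=.1 if n!='mat' else .04
    K=P[(r<.06)&(P[:,2]>zk)&(P[:,2]<zk+.03)]
    if len(K)>10:
        k=K.mean(0); L=P[(np.hypot(*(P[:,:2]-k[:2]).T)<.055)&(np.hypot(*(P[:,:2]-k[:2]).T)>.025)&(P[:,2]<k[2]-.02)]
        A=np.c_[L[:,:2]-k[:2],np.ones(len(L))]; p=np.linalg.lstsq(A,L[:,2],rcond=None)[0]
        print('knob',circ(K),'plate slope,z',p.round(4))
    else: print()
r=np.hypot(*(P[:,:2]-(.698,.224)).T); J=P[(r<.06)&(P[:,2]>.11)]; print('jar',circ(J))
cv2.imwrite('pics/'+sys.argv[1]+'.png',im[...,::-1])
E
python3 seat.py s1; python3 look.py w6 .5415 -.3774 .07 .09 .09; python3 look.py w7 .5415 -.3774 .105 .14 .04
```

```text
time_s: 13.45
tool_pos: [0.5412, -0.3733, 0.0949]
eef_rot: [0.581, 0.402, 0.582, -0.402]
force: [1.1, -0.7, 0.3]
grip_width: 0.997
time_s: 13.95
tool_pos: [0.5423, -0.374, 0.2179]
eef_rot: [0.582, 0.402, 0.581, -0.402]
force: [0.2, 0.1, -0.3]
grip_width: 0.998
red rim (array([ 0.5332, -0.3704]), 0.0797) knob (array([ 0.5376, -0.3712]), 0.0111) plate slope,z [-0.0012 -0.0007  0.085 ]
blue rim (array([0.3955, 0.2643]), 0.0726) 
yellow rim (array([0.5525, 0.3636]), 0.0731) 
mat rim (array([ 0.3682, -0.2578]), 0.09) knob (array([ 0.3686, -0.2574]), 0.0121) plate slope,z [-0.0018  0.0001  0.0169]
jar (array([0.6986, 0.2249]), 0.0304)
tcp [ 0.5424 -0.374   0.2181] 14.0 0.9975200306851171 [ 0.66993204 -0.13327402  0.56698345]
16859 (array([ 0.5428, -0.3799]), 0.0718) [ 0.5478 -0.3784  0.0824] zmax 0.0859
shift cm [ 0.04 -0.59]
tcp [ 0.5417 -0.3738  0.2162] 14.05 0.9990437453337065 [-0.64900403  0.16861109 -0.81756801]
730 (array([ 0.5408, -0.3746]), 0.0121) [ 0.5423 -0.374   0.1194] zmax 0.1231
shift cm [-0.09 -0.08]
```

View pics/w6.png

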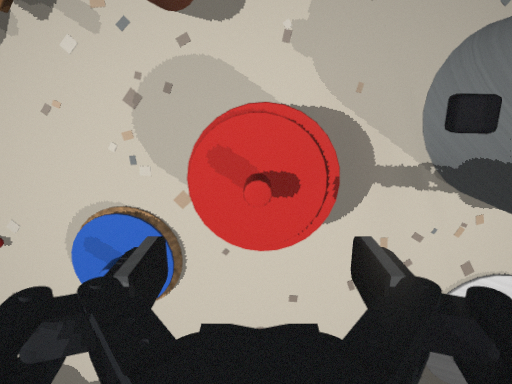

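The red lid is seated level in the red crock: plate z is 0.085, the slope is about 0.1°, and the crock hasn't moved. The blue lid lies on the mat at (125,255). I'll fetch that next.

```bash
python3 -m jog '[[-4,2.7,0,0,0,0,-1],[-8,5.4,0,0,0,0,-1],[-12,8,0,0,0,0,-1],[-16,10.7,-2,0,0,0,-1],[-17.3,11.7,-5,0,0,0,-1]]';python3 -m jog '[[0,0,-2,0,0,0,-1],[0,0,-4,0,0,0,-1],[0,0,-6,0,0,0,-1],[0,0,-6.5,0,0,0,-1],[0,0,-6.5,0,0,0,-1]]'
```

```text
time_s: 14.6
tool_pos: [0.3638, -0.2544, 0.1644]
eef_rot: [0.58, 0.402, 0.583, -0.403]
force: [0.8, -0.5, -0.5]
grip_width: 1.001
time_s: 15.1
tool_pos: [0.3629, -0.2537, 0.0981]
eef_rot: [0.579, 0.401, 0.584, -0.403]
force: [0.4, 0.0, 0.2]
grip_width: 1.002
```

```bash
python3 -m jog '[[0.6,-0.4,-2,0,0,0,-1],[0.6,-0.4,-4.5,0,0,0,-1],[0.6,-0.4,-6.5,0,0,0,-1],[0.6,-0.4,-7.1,0,0,0,-1],[0.6,-0.4,-7.1,0,0,0,-1]]'; python3 -m jog '[[0,0,0,0,0,0,1],[0,0,0,0,0,0,1],[0,0,0,0,0,0,1],[0,0,0,0,0,0,1],[0,0,0,0,0,0,1]]' 40;python3 -m jog '[[0,0,0.5,0,0,0,1],[0,0,3,0,0,0,1],[0,0,7,0,0,0,1],[0,0,12,0,0,0,1],[1,1,17,0,0,0,1]]' 40
```

```text
time_s: 15.6
tool_pos: [0.3687, -0.2575, 0.027]
eef_rot: [0.579, 0.401, 0.585, -0.403]
force: [0.6, 0.2, -0.3]
grip_width: 1.002
time_s: 16.1
tool_pos: [0.3688, -0.2577, 0.0276]
eef_rot: [0.579, 0.401, 0.584, -0.403]
force: [-0.7, 0.0, 8.7]
grip_width: 0.266
time_s: 16.6
tool_pos: [0.3767, -0.2484, 0.1977]
eef_rot: [0.578, 0.402, 0.584, -0.404]
force: [1.1, -0.8, -2.3]
grip_width: 0.266
```

```bash
python3 -m jog '[[2,3,1,0,-0.009,0,1],[4.5,7,2,0,-0.009,0,1],[7,11,2,0,-0.009,0,1],[9,15,2,0,-0.009,0,1],[10,19,2,0,-0.009,0,1]]';python3 -m jog '[[0,4,0,0,0,0,1],[0,8,0,0,0,0,1],[-1,12,0,0,0,0,1],[-2,16,0,0,0,0,1],[-4,20,0,0,0,0,1]]'; python3 -m jog '[[-1,4,0,0,0,0,1],[-3,8,0,0,0,0,1],[-3.5,10.5,0,0,0,0,1],[-4,12,0,0,0,0,1],[-4,12,0,0,0,0,1]]'; python3 held.py
```

```text
time_s: 17.1
tool_pos: [0.4779, -0.0566, 0.2183]
eef_rot: [0.581, 0.404, 0.581, -0.402]
force: [0.2, 0.3, -1.3]
grip_width: 0.27
time_s: 17.6
tool_pos: [0.4378, 0.1449, 0.2186]
eef_rot: [0.581, 0.404, 0.581, -0.402]
force: [0.8, 0.7, -1.5]
grip_width: 0.267
time_s: 18.1
tool_pos: [0.3967, 0.2671, 0.2189]
eef_rot: [0.582, 0.403, 0.582, -0.4]
force: [0.4, -0.1, -1.5]
grip_width: 0.269
tcp [0.3967 0.2671 0.2189] n 29684
-0.03 0 -0.02 0 -0.015 21025 -0.01 8438 -0.005 14 0 207 
plane [ 0.009   0.0012 -0.0105] z -0.0104
lid axis minus tcp (mm) [ 3.  -2.9] 50 rms 0.0018
```

```bash
python3 -m jog '[[0,-0.3,-3,0,0,0,1],[0,-0.3,-6,0,0,0,1],[0,-0.3,-9,0,0,0,1],[0,-0.3,-10.8,0,0,0,1],[0,-0.3,-10.8,0,0,0,1]]'
```

```text
time_s: 18.65
tool_pos: [0.3965, 0.2602, 0.1089]
eef_rot: [0.581, 0.402, 0.582, -0.403]
force: [-0.2, -0.1, -0.9]
grip_width: 0.266
```

```bash
python3 -m jog '[[0.05,0.3,-0.3,0,0,0,1],[0.05,0.3,-0.6,0,0,0,1],[0.05,0.3,-0.9,0,0,0,1],[0.05,0.3,-1.1,0,0,0,1],[0.05,0.3,-1.25,0,0,0,1]]'
```

```text
time_s: 19.15
tool_pos: [0.3972, 0.2632, 0.0966]
eef_rot: [0.581, 0.402, 0.582, -0.403]
force: [0.1, -0.0, -1.2]
grip_width: 0.267
```

No contact yet and it's in the mouth. Next is the last 1–2 mm, then release.

```bash
python3 -m jog '[[0,0,-0.1,0,0,0,1],[0,0,-0.15,0,0,0,1],[0,0,-0.15,0,0,0,0.2],[0,0,-0.15,0,0,0,-1],[0,0,-0.15,0,0,0,-1]]'; python3 -m jog '[[0,0,0,0,0,0,-1],[0,0,2,0,0,0,-1],[0,0,5,0,0,0,-1],[0,0,9,0,0,0,-1],[0,0,12,0,0,0,-1]]';  python3 look.py w8 .397 .263 .07 .095 .09; python3 look.py w9 .397 .263 .105 .14 .04
```

```text
time_s: 19.65
tool_pos: [0.3972, 0.2633, 0.0952]
eef_rot: [0.581, 0.402, 0.582, -0.403]
force: [-0.1, -0.4, 0.0]
grip_width: 0.726
time_s: 20.15
tool_pos: [0.3971, 0.2634, 0.217]
eef_rot: [0.581, 0.403, 0.582, -0.403]
force: [1.2, 0.5, -0.0]
grip_width: 1.003
tcp [0.3971 0.2634 0.217 ] 20.15 1.0032425659183783 [ 1.18219572  0.51189973 -0.04009902]
17019 (array([0.4   , 0.2637]), 0.0717) [0.4046 0.2655 0.0881] zmax 0.092
shift cm [0.29 0.03]
tcp [0.3985 0.2646 0.2208] 20.2 1.0021994541981767 [1.65040523 1.43470499 3.49063673]
697 (array([0.4001, 0.2619]), 0.0122) [0.4016 0.2627 0.1189] zmax 0.1223
shift cm [ 0.16 -0.27]
```

View pics/w8.png

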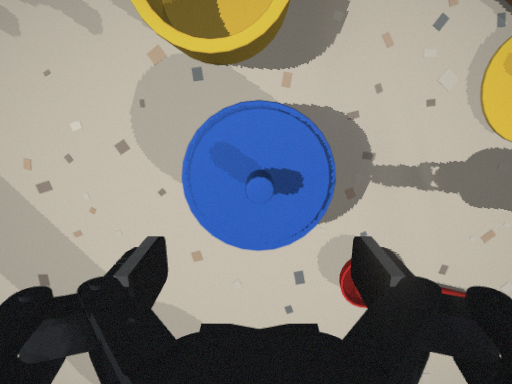

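The blue lid sits centred in the blue crock, around (259,175). Now the yellow lid: I'll go above it and turn the jaws parallel to the lip.

```bash
python3 -m jog '[[3,-4,0,0,0,-0.12,-1],[6,-8,0,0,0,-0.24,-1],[9,-12,0,0,0,-0.36,-1],[12,-16,0,0,0,-0.48,-1],[15,-20,0,0,0,-0.6,-1]]';python3 -m jog '[[2,-3,0,0,0,0,-1],[3.7,-5.6,-2,0,0,0,-1],[3.7,-5.6,-5,0,0,0,-1],[3.7,-5.6,-7,0,0,0,-1],[3.7,-5.6,-7,0,0,0,-1]]';python3 look.py w10 .587 .007 .04 .06 .03; python3 seat.py s2
```

```text
time_s: 20.75
tool_pos: [0.5492, 0.0625, 0.2179]
eef_rot: [0.436, 0.559, 0.434, -0.556]
force: [1.2, 1.1, -0.3]
grip_width: 1.0
time_s: 21.25
tool_pos: [0.5841, 0.0061, 0.1445]
eef_rot: [-0.435, -0.557, -0.435, 0.558]
force: [0.1, -0.8, 0.9]
grip_width: 0.997
tcp [0.5841 0.0061 0.1445] 21.25 0.9971962550140766 [ 0.07314911 -0.82573177  0.85323079]
707 (array([0.5928, 0.0068]), 0.012) [0.594  0.0064 0.0511] zmax 0.0544
shift cm [0.87 0.07]
red rim (array([ 0.5416, -0.3778]), 0.0727) knob (array([ 0.5389, -0.3726]), 0.0116) plate slope,z [-0.0058  0.0023  0.0849]
blue rim (array([0.3958, 0.2636]), 0.0731) knob (array([0.398 , 0.2629]), 0.0124) plate slope,z [0.0014 0.0031 0.0854]
yellow rim (array([0.5525, 0.3643]), 0.0732) 

jar (array([0.6985, 0.2254]), 0.0312)
```

View pics/w10.png

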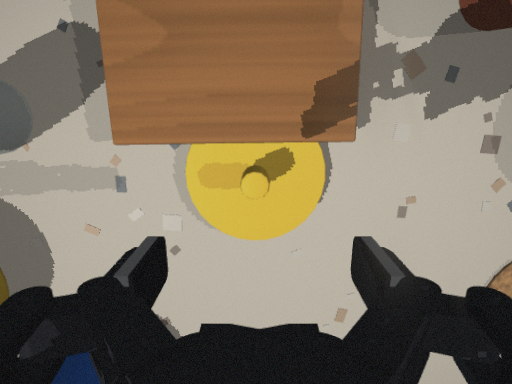

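The jaws are parallel to the lip (row about 143), with the knob at (255,184). I'll descend and grip.

```bash
python3 -m jog '[[0.5,0.1,-3,0,0,0,-1],[0.5,0.1,-7,0,0,0,-1],[0.5,0.1,-10,0,0,0,-1],[0.5,0.1,-12.1,0,0,0,-1],[0.5,0.1,-12.1,0,0,0,-1]]'; python3 -m jog '[[0,0,0,0,0,0,1],[0,0,0,0,0,0,1],[0,0,0,0,0,0,1],[0,0,0,0,0,0,1],[0,0,0,0,0,0,1]]' 40
```

```text
time_s: 21.85
tool_pos: [0.5901, 0.0081, 0.0252]
eef_rot: [0.436, 0.557, 0.435, -0.557]
force: [0.6, 0.2, 0.1]
grip_width: 1.0
time_s: 22.35
tool_pos: [0.5906, 0.008, 0.0263]
eef_rot: [0.436, 0.558, 0.435, -0.557]
force: [-1.1, -0.6, 7.5]
grip_width: 0.265
```

```bash
python3 -m jog '[[-1,0.24,0.05,0,0,0,1],[-2.4,0.57,0.05,0,0,0,1],[-4,0.95,0.05,0,0,0,1],[-5.5,1.3,0.05,0,0,0,1],[-6.6,1.57,0.05,0,0,0,1]]'; python3 -m jog '[[0,0,0,0,0,0,1],[-0.5,0.1,1,0,0,0,1],[-0.5,0.1,4,0,0,0,1],[-0.5,0.1,8,0,0,0,1],[-0.5,0.1,12,0,0,0,1]]'
```

```text
time_s: 22.85
tool_pos: [0.5229, 0.024, 0.027]
eef_rot: [0.436, 0.558, 0.435, -0.557]
force: [-0.1, 0.2, -1.5]
grip_width: 0.265
time_s: 23.35
tool_pos: [0.5179, 0.0248, 0.1488]
eef_rot: [0.436, 0.558, 0.435, -0.557]
force: [0.6, -0.2, -1.4]
grip_width: 0.265
```

```bash
python3 -m jog '[[0,3,3,0,0,0.12,1],[0,7,6,0,0,0.24,1],[-1,11,7,0,0,0.36,1],[-2,15,7,0,0,0.48,1],[-3,19,7,0,0,0.6,1]]'; python3 -m jog '[[0,3,0,0,0,0,1],[0,5,0,0,0,0,1],[0,6,0,0,0,0,1],[0,6,0,0,0,0,1],[0,6,0,0,0,0,1]]'; python3 look.py w11 .553 .364 .06 .09 .085; python3 held.py; robot=1
```

```text
time_s: 23.85
tool_pos: [0.4879, 0.2161, 0.2205]
eef_rot: [0.582, 0.404, 0.58, -0.402]
force: [0.7, 0.5, -2.3]
grip_width: 0.265
time_s: 24.35
tool_pos: [0.488, 0.2747, 0.2205]
eef_rot: [0.582, 0.404, 0.58, -0.402]
force: [0.2, -0.9, -2.7]
grip_width: 0.266
tcp [0.488  0.2747 0.2205] 24.35 0.26565627014709475 [ 0.22015413 -0.912874   -2.67961898]
6388 (array([0.5541, 0.3634]), 0.072) [0.5617 0.3796 0.0771] zmax 0.0827
shift cm [6.61 8.87]
tcp [0.4882 0.2744 0.2205] n 28415
-0.03 0 -0.02 23 -0.015 28102 -0.01 1 -0.005 83 0 206 
plane [ 0.0018 -0.0017 -0.013 ] z -0.013
lid axis minus tcp (mm) [ 0.7 -2.1] 50 rms 0.0014
```

View pics/w11.png

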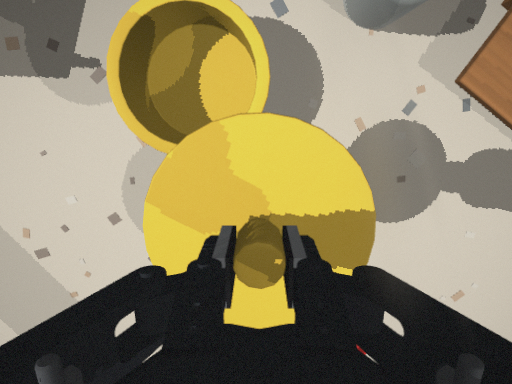

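The yellow lid is held level and the open yellow crock shows at (188,75). I'll move over it, pause high, then lower.

```bash
python3 -m jog '[[2,3,0,0,0,0,1],[4,6,0,0,0,0,1],[6.5,9,0,0,0,0,1],[6.5,9,0,0,0,0,1],[6.5,9,-2,0,0,0,1]]'; python3 -m jog '[[0,0,-3,0,0,0,1],[0,0,-6,0,0,0,1],[0,0,-8.3,0,0,0,1],[0,0,-8.3,0,0,0,1],[0,0,-8.3,0,0,0,1]]'
```

```text
time_s: 24.95
tool_pos: [0.5549, 0.3648, 0.202]
eef_rot: [0.582, 0.406, 0.579, -0.402]
force: [0.0, -0.7, -1.7]
grip_width: 0.266
time_s: 25.45
tool_pos: [0.5552, 0.3638, 0.1193]
eef_rot: [0.582, 0.405, 0.579, -0.402]
force: [0.2, -0.2, -1.8]
grip_width: 0.266
```

```bash
python3 -m jog '[[-0.2,0.1,-0.5,0,0,0,1],[-0.2,0.1,-1,0,0,0,1],[-0.2,0.1,-1.4,0,0,0,1],[-0.2,0.1,-1.7,0,0,0,1],[-0.2,0.1,-1.9,0,0,0,1]]'
```

```text
time_s: 25.95
tool_pos: [0.5532, 0.3648, 0.1001]
eef_rot: [0.582, 0.405, 0.579, -0.402]
force: [-0.2, 0.5, -1.2]
grip_width: 0.261
```

```bash
python3 -m jog '[[0,0,-0.1,0,0,0,1],[0,0,-0.2,0,0,0,1],[0,0,-0.2,0,0,0,0.2],[0,0,-0.2,0,0,0,-1],[0,0,-0.2,0,0,0,-1]]'; python3 -m jog '[[0,0,0,0,0,0,-1],[0,0,2,0,0,0,-1],[0,0,5,0,0,0,-1],[0,0,9,0,0,0,-1],[0,0,13,0,0,0,-1]]'; python3 -m jog '[[-2,-3,0,0,0,0,-1],[-3,-7,0,0,0,0,-1],[-4,-11,0,0,0,0,-1],[-5,-15,0,0,0,0,-1],[-6,-19,0,0,0,0,-1]]'; python3 -m jog '[[0,-3,0,0,0,0,-1],[0,-6,0,0,0,0,-1],[0,-6,0,0,0,0,-1],[0,-6,0,0,0,0,-1],[0,-6,0,0,0,0,-1]]';python3 seat.py s3; python3 -c "
from h import *
a=robot.grab_frame('scene')[0][90:310,100:420,::-1]; cv2.imwrite('pics/f.png',cv2.resize(a,None,fx=2,fy=2))"
```

```text
time_s: 26.45
tool_pos: [0.5533, 0.3649, 0.0982]
eef_rot: [0.582, 0.406, 0.579, -0.402]
force: [-0.7, 0.0, 0.1]
grip_width: 0.727
time_s: 26.95
tool_pos: [0.553, 0.3648, 0.2293]
eef_rot: [0.582, 0.405, 0.579, -0.402]
force: [0.8, 0.2, -0.7]
grip_width: 1.003
time_s: 27.45
tool_pos: [0.4924, 0.1733, 0.2295]
eef_rot: [0.582, 0.405, 0.579, -0.402]
force: [0.1, -0.9, -0.0]
grip_width: 1.003
time_s: 27.95
tool_pos: [0.4926, 0.1143, 0.2297]
eef_rot: [0.582, 0.405, 0.579, -0.402]
force: [-0.6, 0.3, -0.2]
grip_width: 0.998
red rim (array([ 0.5412, -0.377 ]), 0.0728) knob (array([ 0.539 , -0.3733]), 0.0118) plate slope,z [-0.0078 -0.0048  0.0848]
blue rim (array([0.395, 0.264]), 0.073) knob (array([0.3979, 0.2624]), 0.0121) plate slope,z [-0.001  -0.0013  0.0853]
yellow rim (array([0.5528, 0.3632]), 0.0737) knob (array([0.5506, 0.3637]), 0.0131) plate slope,z [0.0008 0.0027 0.085 ]

jar (array([0.6993, 0.2255]), 0.0296)
```

View pics/f.png

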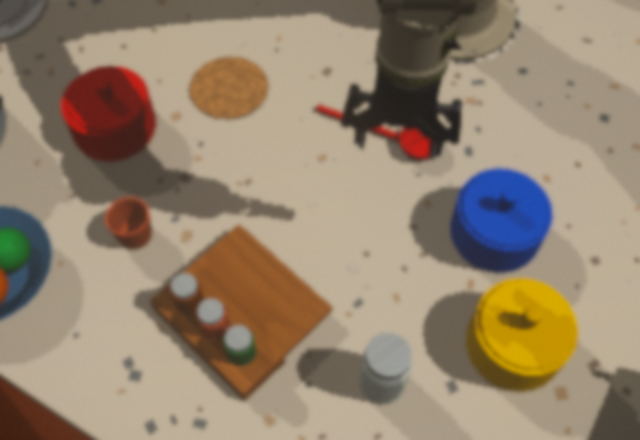

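Every crock wears its own lid: red at (108,112), blue at (500,218) and yellow at (523,332). The mat is empty, the jar is standing and the gripper is clear of everything, so I'm handing in.

```bash
python3 -c "
from cell import robot
print(robot.finish_job())"
```

```text
the job is handed in; nothing more can be done
None
```

All three crocks now wear the lid of their own colour, and I handed the job in at about 28 s of the 128 s allowed. I parked the blue lid on the mat, moved the red lid to the red crock, then the blue lid to the blue crock. The yellow lid I slid about 68 mm level out from under the shelf, then lifted onto its crock.

**Last checks (top camera depth):** all three lid plates sit at about 85 mm, which is fully seated, and tilt at most about 0.5°. The crocks and jar are within about 1 mm of where they started, which is within measurement noise, and the mat is empty. The gripper is open and clear of everything.

**What was less than ideal:**
- **Red lid:** it touched down hard, with about 66 N read at the wrist (limit 120 N). It sits about 4–5 mm off centre, inside the 9 mm play, and is level.
- **Cameras:** the wrist and top cameras disagreed by up to about 5 mm on positions. I aimed between the two, and the grips and fits tolerated it.

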